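# Check off the kit

## Task

Four kit items stand in a row, each with its own tally, a blue cap on a yellow stem, in front of it on the robot's side. Check off the kit: with a fingertip lightly push down the cap at the green bin, then the one at the white tin with the green lid, then the one at the cardboard carton, each about half of its 12 mm travel, and take the hand away; a cap stays down where it is left. The roll of tape is not in this kit, so leave its cap up, and do not lift or shift the items.

Things in the scene. Friction and masses are not known exactly. Their poses are not given: they have to be found in the camera images.
- kit_bin: Open green plastic bin, 125 (x) x 100 (y) x 58 high mm, loose. Origin at the centre of its underside, z up; its tally stands on its -x side.
- kit_tin: Round white tin with a green lid, 63 mm across, 35 mm high, loose. Origin at the centre of its underside, z up; its tally stands on its -x side.
- kit_carton: Closed brown cardboard carton, 79 (x) x 123 (y) x 58 high mm, loose. Origin at the centre of its underside, z up; its tally stands on its +y side.
- kit_tape: Tan roll of adhesive tape lying flat, 104 mm across, 48 mm high, loose. Origin at the centre of its underside, z up; its tally stands on its -x side.
- captop_bin (a point): The tally that belongs to the green bin: a slim black upright sleeve on a round foot 45 mm across, fixed to the worktop, 100 to 125 mm (centre to centre) from its item on the robot's side, carrying a round blue cap 30 mm across on a yellow stem. This point is the middle of the cap's flat top (z up), 67 mm above the worktop when the cap is up; it moves down with the cap. The sleeve's rim under the cap is at 47 mm and 25 mm across.
- cap_bin (a joint): Travel of the blue cap of the green bin in m, straight down: 0 = fully up (all start so), 0.012 = down on its stop. It moves against an even drag of about 3 N, has no spring, and stays where it is left.
- captop_tin (a point): The tally that belongs to the white tin with a green lid: a slim black upright sleeve on a round foot 45 mm across, fixed to the worktop, 100 to 125 mm (centre to centre) from its item on the robot's side, carrying a round blue cap 30 mm across on a yellow stem. This point is the middle of the cap's flat top (z up), 67 mm above the worktop when the cap is up; it moves down with the cap. The sleeve's rim under the cap is at 47 mm and 25 mm across.
- cap_tin (a joint): Travel of the blue cap of the white tin with a green lid in m, straight down: 0 = fully up (all start so), 0.012 = down on its stop. It moves against an even drag of about 3 N, has no spring, and stays where it is left.
- captop_carton (a point): The tally that belongs to the cardboard carton: a slim black upright sleeve on a round foot 45 mm across, fixed to the worktop, 100 to 125 mm (centre to centre) from its item on the robot's side, carrying a round blue cap 30 mm across on a yellow stem. This point is the middle of the cap's flat top (z up), 67 mm above the worktop when the cap is up; it moves down with the cap. The sleeve's rim under the cap is at 47 mm and 25 mm across.
- cap_carton (a joint): Travel of the blue cap of the cardboard carton in m, straight down: 0 = fully up (all start so), 0.012 = down on its stop. It moves against an even drag of about 3 N, has no spring, and stays where it is left.
- captop_tape (a point): The tally that belongs to the tan roll of tape: a slim black upright sleeve on a round foot 45 mm across, fixed to the worktop, 100 to 125 mm (centre to centre) from its item on the robot's side, carrying a round blue cap 30 mm across on a yellow stem. This point is the middle of the cap's flat top (z up), 67 mm above the worktop when the cap is up; it moves down with the cap. The sleeve's rim under the cap is at 47 mm and 25 mm across.
- cap_tape (a joint): Travel of the blue cap of the tan roll of tape in m, straight down: 0 = fully up (all start so), 0.012 = down on its stop. It moves against an even drag of about 3 N, has no spring, and stays where it is left.
- tally_bin: Foot of the tally of the green bin, fixed; origin at the centre of its underside, on the worktop, straight below the cap.
- tally_tin: Foot of the tally of the white tin with a green lid, fixed; origin at the centre of its underside, on the worktop, straight below the cap.
- tally_carton: Foot of the tally of the cardboard carton, fixed; origin at the centre of its underside, on the worktop, straight below the cap.
- tally_tape: Foot of the tally of the tan roll of tape, fixed; origin at the centre of its underside, on the worktop, straight below the cap.
There are look-alikes about, which are no part of the job. Leave any orange or red look-alike of the tally_bin alone.

How it is judged:
By the outcome, as a careful person would: the job done as asked, in the order asked, and still so for the second after the job is handed in, with the robot touching nothing.
It also fails if it takes over 40 s, if anything falls off the work surface, if the arm or the gripper's body presses on something with over 40 N, if the wrist force passes 120 N, or if a joint passes its speed limit or range.

## Robot

A 6-joint arm with a two-finger parallel gripper is mounted at the origin on a cart in front of the work surface, level with it; the furniture and walls round the work are solid. World frame = base frame: x ahead of the robot, y to its left, z up, the work surface at z = 0. Lengths are in mm, angles in rad, forces in N, time in s.
With the tool pointing down it reaches from about 350 to 975 mm from the base axis. Payload 7.1 kg.
Tool frame: the origin (TCP) lies on the front face of the gripper's body, between the roots of the fingers; the fingertips stand 80 mm ahead of it and the grasp point (between the pads) lies 61 mm ahead of it (env.tips_ahead is the distance from the TCP to the fingertips, in mm); z points along the fingers, y is the direction in which the jaws open and shut (so a half turn about z gives the same grasp; the last joint's range is limited). The gripper opens to 88 mm and grips with 3 to 60 N. Pads are 20 mm wide; open, the fingers measure 115 mm over their backs; the gripper's body (75 mm by 178 mm) begins 61 mm behind the grasp point.
Start: joints at [1.141, 0.423, 1.63, -0, 1.089, -0.019], TCP at [249.557, 572.998, 302.675] pointing down, gripper open.
Joint ranges: [-3, 3], [-0.9, 2.11], [0.09, 2.58], [-1.31, 4.45], [0.11, 2.69], [-2.54, 2.54]. Speed limits (rad/s): [2.39, 2.39, 3.01, 3.14, 3.14, 3.14].

## Interface

Orientations are given as a unit quaternion [x, y, z, w].
In Python, from station import env, set_gripper, viewer, workorder gives the robot as it stands. Calls block until the motion is done:
- env.reach(position, orientation): joint-space move of the TCP to a pose.
- env.move_l(position, rot=None, rate=150, f_stop=None): straight line of the TCP; rot=None keeps the orientation; rate is the mean speed in mm/s. With f_stop (N) it stops when the force on the tool has changed by that much, and returns True; else False.
- env.move_joints(angles): joint-space move.
- set_gripper(opening): finger opening in mm; the grip force is fixed at half the most; returns when the fingers have stopped.
- env.hold(seconds).
- env.ik(position, orientation): joint angles nearest the present ones, or None.
- env.read_state(): the state.
- viewer.camera(name): name is "scene" or "side" or "wrist"; returns the picture (400x640x3 uint8, blue, green, red); there is no depth.
- viewer.camera_params(name): a dict with "fx", "fy", "cx", "cy" (pixels), "dist" ([k1, k2, p1, p2, k3] as OpenCV has them; the pictures are not rectified), "pose" (4x4, takes a point from camera to world coordinates); the wrist camera has in their place "tool_from_camera" (4x4, takes a point from camera to tool coordinates, whose origin is the TCP and whose axes are the flange's). Camera axes: x right, y up, looking along -z (the intrinsics and any distortion apply to the point x, -y, -z); pixel columns grow to the right and rows downward; lengths in mm; the calibration is good to about 2 mm. A picture is of the moment at which its call begins: read the wrist's pose just before it. camera_params takes no time and is no camera call.
A pose or a line that the arm cannot do raises env.IKError and nothing moves.
- workorder.sign_off(): hands the job in, once; it reports no verdict.
The state is a dict: "time_s": time; "qpos": joint angles; "dq": joint speeds; "tau": joint torques, N m; "tool_pos": TCP position; "orientation": TCP orientation; "force": force on the tool from outside, world axes, zero at the start; "wrist_torque": the same for the moment, N m; "width": finger opening in mm.
Only numpy, scipy, OpenCV 4.12 (cv2) and the standard library are available. Lean on these libraries where they do the work, as an engineer would, in place of code of your own. Each camera call takes 0.05 s, during which the arm holds its last target. There are 200 camera calls.

## Working session

There is one attempt and no reset: what is moved stays moved. The work goes in short steps, each a Python script; the robot and the scene stay as the last script left them, time stands still between calls to the robot, and variables do not carry over. Pictures are saved under pics/ and viewed, on a budget of 10 in all, crops included, one or two more only if the job needs it, and the job is handed in when it is done.

```bash
ls; mkdir -p pics
python3 - <<'E'
from station import env, viewer
import cv2,numpy as np
np.set_printoptions(precision=2,suppress=True)
s=env.read_state();print(s['time_s'],s['tool_pos'],s['orientation'],s['force'],s['width'],env.tips_ahead)
for n in("scene","side","wrist"):
    cv2.imwrite(f"pics/{n}0.png",viewer.camera(n)); print(n,viewer.camera_params(n))
E
```

```text
pics
0.0 [249.38 572.61 301.9 ] [ 0.2   0.98 -0.   -0.  ] [-0.66 -0.3  -0.74] 87.8218458948074 80.0
scene {'fx': 397.00990626381184, 'fy': 397.00990626381184, 'cx': 312.3067715661946, 'cy': 208.85331905966333, 'dist': array([-0.01,  0.  ,  0.  ,  0.  ,  0.  ]), 'pose': array([[   0.65,    0.32,   -0.69, -152.24],
       [  -0.76,    0.25,   -0.6 , -533.29],
       [  -0.02,    0.91,    0.4 ,  474.68],
       [   0.  ,    0.  ,    0.  ,    1.  ]])}
side {'fx': 489.87487223154244, 'fy': 489.87487223154244, 'cx': 319.73253425873105, 'cy': 199.614564628068, 'dist': array([-0.1,  0. ,  0. ,  0. ,  0. ]), 'pose': array([[  -0.92,    0.23,   -0.31,  104.82],
       [  -0.39,   -0.53,    0.76, 1068.46],
       [   0.01,    0.82,    0.57,  828.78],
       [   0.  ,    0.  ,    0.  ,    1.  ]])}
wrist {'fx': 287.6935766573744, 'fy': 287.6935766573744, 'cx': 320.4922078918514, 'cy': 196.4056154528089, 'dist': array([0., 0., 0., 0., 0.]), 'tool_from_camera': array([[ -0.  ,   0.96,   0.27,  71.38],
       [  1.  ,   0.  ,   0.  ,   1.12],
       [ -0.  ,   0.27,  -0.96, -82.39],
       [  0.  ,   0.  ,   0.  ,   1.  ]])}
```

View pics/scene0.png

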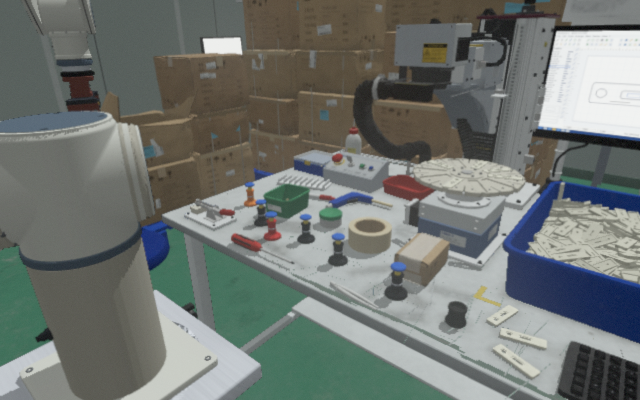

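View pics/side0.png

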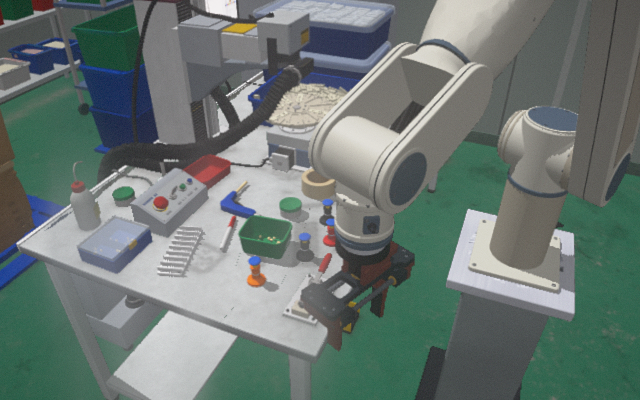

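The scene view shows six blue caps:
- (249,186): orange look-alike
- (262,205): black tally at the green bin
- (271,217): red look-alike
- (306,219): black tally at the tin
- (338,239): black tally at the tape
- (398,268): black tally at the carton

The side view shows the orange one at (255,262), the bin's at (305,240), the red one at (332,227) and the tin's at (327,205). Next I'll cast rays to get positions.

```bash
cat > h.py <<'E'
import cv2,numpy as np
from scipy.spatial.transform import Rotation as R
from station import env, viewer
np.set_printoptions(precision=1,suppress=True)
def pose(p,s=None):
    if 'pose' in p: return np.array(p['pose'])
    T=np.eye(4);T[:3,:3]=R.from_quat(s['orientation']).as_matrix();T[:3,3]=s['tool_pos'];return T@np.array(p['tool_from_camera'])
def ray(p,T,uv):
    K=np.array([[p['fx'],0,p['cx']],[0,p['fy'],p['cy']],[0,0,1]])
    x,y=cv2.undistortPoints(np.array([[uv]],float),K,np.array(p['dist'])).ravel()
    d=T[:3,:3]@np.array([x,-y,-1]);return T[:3,3],d/np.linalg.norm(d)
def plane(o,d,z): return o+d*(z-o[2])/d[2]
def tri(r1,r2):
    (a,u),(b,v)=r1,r2
    t=np.linalg.lstsq(np.c_[u,-v],b-a,rcond=None)[0]
    P,Q=a+u*t[0],b+v*t[1];return (P+Q)/2,np.linalg.norm(P-Q)
def blue(im,amin=15,amax=5000):
    h=cv2.cvtColor(im,cv2.COLOR_BGR2HSV)
    m=cv2.inRange(h,(100,140,60),(125,255,255))
    n,l,st,c=cv2.connectedComponentsWithStats(m)
    return [(c[i],st[i]) for i in range(1,n) if amin<=st[i,4]<=amax]
E
python3 - <<'E'
from h import *
for n in('scene','side'):
    p=viewer.camera_params(n)
    for c,st in blue(cv2.imread(f'pics/{n}0.png')):
        P=plane(*ray(p,pose(p),c),64)
        if 250<P[0]<1100 and abs(P[1])<800: print(n,c,st,P)
p,q=[viewer.camera_params(n) for n in('scene','side')]
B={n:blue(cv2.imread(f'pics/{n}0.png')) for n in('scene','side')}
for c,_ in B['scene']:
  for e,_ in B['side']:
    P,g=tri(ray(p,pose(p),c),ray(q,pose(q),e))
    if g<8 and 30<P[2]<110: print(c,e,P,g)
a=cv2.imread('pics/scene0.png')[160:320,180:460]
cv2.imwrite('pics/crop.png',cv2.resize(a,(784,448),interpolation=3))
E
```

```text
scene [261.1 172.3] [254 169  16   6  38] [670.5 401.   64. ]
scene [248.8 184.1] [246 183   7   3  18] [572.  348.5  64. ]
scene [602.1 196.3] [ 563  182   77   31 1240] [1092.7 -479.5   64. ]
scene [346.1 197.1] [332 193  33  10  86] [667.3  56.8  64. ]
scene [261.2 201.2] [257 200   9   4  26] [503.5 219.7  64. ]
scene [271.  213.5] [266 211  11   5  39] [463.7 140.6  64. ]
scene [305.  216.5] [301 215   9   4  28] [503.2  61.6  64. ]
scene [337.9 236. ] [333 234  11   5  40] [471.5 -63.6  64. ]
scene [398.  265.9] [392 263  13   7  69] [ 445.4 -228.1   64. ]
side [260.6  89. ] [249  76  28  26  72] [1047.1 -571.8   64. ]
side [234.8 204.8] [221 192  34  23 227] [723.2 169.4  64. ]
side [327.4 201.8] [323 199  10   6  44] [500.3  57.5  64. ]
side [330.  221.5] [326 219   8   6  42] [461.2 136.3  64. ]
side [ 14.  268.8] [  0 254  36  36 546] [1069.3  599.8   64. ]
side [254.  260.3] [249 257  11   8  72] [568.  343.3  64. ]
[248.8 184.1] [254.  260.3] [567.8 344.2  65.6] 1.3771150398507703
[271.  213.5] [330.  221.5] [460.9 137.8  65.5] 0.6587796466232368
[305.  216.5] [327.4 201.8] [499.9  59.   65.6] 0.8766475983965403
```

View pics/crop.png

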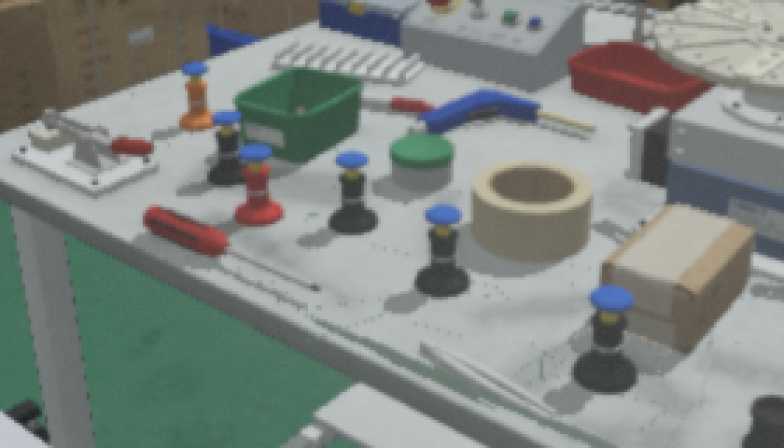

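The crop confirms it. The bin's (black) cap is at about (503,220), the tin's at (500,59) and the carton's at (445,-228). The orange one (568,344) and the red one (461,138) are look-alikes. Where both views see a cap, triangulated height is about 66 mm, as expected. I'll close the gripper, go above and refine with the wrist camera.

Run:
```python
from h import *
from station import set_gripper
set_gripper(0)
Q=[0,1,0,0]
p=viewer.camera_params('wrist')
D=[]
for k,(x,y,z) in enumerate([(500,140,270),(500,60,230)]):
    env.reach([x,y,z],Q)
    env.hold(0.2)
    s=env.read_state();im=viewer.camera('wrist');cv2.imwrite(f'pics/w{k}.png',im)
    print(s['time_s'],s['tool_pos'],s['qpos'],s['width'],s['force'])
    T=pose(p,s);D.append([ray(p,T,c) for c,st in blue(im,100)])
    for c,st in blue(im,100): print(c,st,plane(*ray(p,T,c),66))
for a in D[0]:
  for b in D[1]:
    P,g=tri(a,b)
    if g<6 and 40<P[2]<100: print(P,g)
```

```text
3.5167 [499.9 140.6 270. ] [ 0.3  0.3  1.9  0.   0.9 -1.3] 0.40172636444536475 [ 0.9 -0.5  0.3]
[629.4 119.9] [ 611   40   29  128 2017] [431.6 438.3  66. ]
[315.8 151.8] [302 138  29  29 667] [462. 137.  66.]
[115.6 162.3] [101 148  31  29 688] [472.5 -63.   66. ]
[394.3 190.3] [380 177  29  28 617] [501.3 217.5  66. ]
[241.4 193.1] [227 180  29  27 612] [504.3  60.3  66. ]
[504.6 252.8] [491 241  28  25 530] [571.7 342.6  66. ]
4.2167 [500.6  60.9 230.7] [ 0.1  0.4  1.9  0.   0.8 -1.5] 0.2805225929622317 [-0.2  1.4  0.2]
[407.1 156.2] [390 140  35  34 905] [462.  136.2  66. ]
[175.4 168.2] [159 152  34  34 891] [472.5 -63.8  66. ]
[493.2 200.2] [477 185  34  31 825] [501.3 216.4  66. ]
[317.7 203.4] [302 188  32  32 798] [504.4  59.5  66. ]
[616.9 264.8] [601 257  28  19 318] [565.3 344.4  66. ]
[462.3 137.   63.5] 0.006615865076612783
[473.1 -65.6  62.3] 0.10766862984735225
[502.2 218.3  62.9] 0.1202851063064388
[505.1  59.5  63.4] 0.13237875139470665
```

View pics/w0.png

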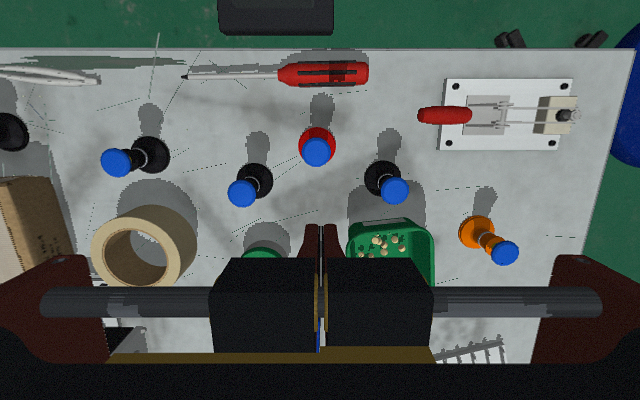

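The wrist view shows the bin's cap at (394,190), the tin's at (241,193), the tape's at (116,162), the red look-alike at (316,152) and the orange one at (505,253). Triangulated heights are 62–64 mm and positions agree within 3 mm. I'll press the bin's cap first: slow contact detection, then down to 6 mm, and look again.

```bash
cat >> h.py <<'E'
def press(x,y):
    env.move_l([x,y,200],rate=150); env.hold(.1)
    env.move_l([x,y,153],rate=80); env.hold(.2)
    f0=env.read_state()['force']
    hit=env.move_l([x,y,141],rate=10,f_stop=2)
    s=env.read_state(); print('hit',hit,s['tool_pos'],s['force']-f0)
    if hit and s['tool_pos'][2]>149.5: print('early contact, stop'); env.move_l([x,y,200]); return
    if hit: env.move_l([x,y,141],rate=10)
    env.hold(.1)
    s=env.read_state(); print('end',s['tool_pos'],s['force']-f0)
    env.move_l([x,y,200],rate=80); env.hold(.2)
    s=env.read_state(); print(s['time_s'],s['force'])
def look(name):
    p=viewer.camera_params('wrist')
    s=env.read_state();im=viewer.camera('wrist');cv2.imwrite(f'pics/{name}.png',im)
    T=pose(p,s)
    for c,st in blue(im,100): print(c,st[:4],plane(*ray(p,T,c),66))
E
python3 - <<'E'
from h import *
press(502,218)
env.move_l([502,140,230]); env.hold(.1)
look('w2')
cv2.imwrite('pics/side1.png',viewer.camera('side')[160:300,210:410].repeat(4,0).repeat(4,1))
E
```

```text
hit True [502.  218.  146.3] [-0.5  0.4  3.7]
end [501.8 217.9 140.8] [-0.  -0.2  0.8]
9.1083 [-0.3  0.9 -0.6]
[315.1 155.3] [299 139  34  34] [462.3 136.3  66. ]
[ 83.6 167.4] [ 66 151  37  34] [472.7 -63.5  66. ]
[403.6 197.5] [388 182  32  32] [499.8 214.7  66. ]
[229.6 202.9] [213 187  34  32] [504.7  59.7  66. ]
[531.  270.2] [516 257  32  28] [571.8 341.6  66. ]
```

View pics/side1.png

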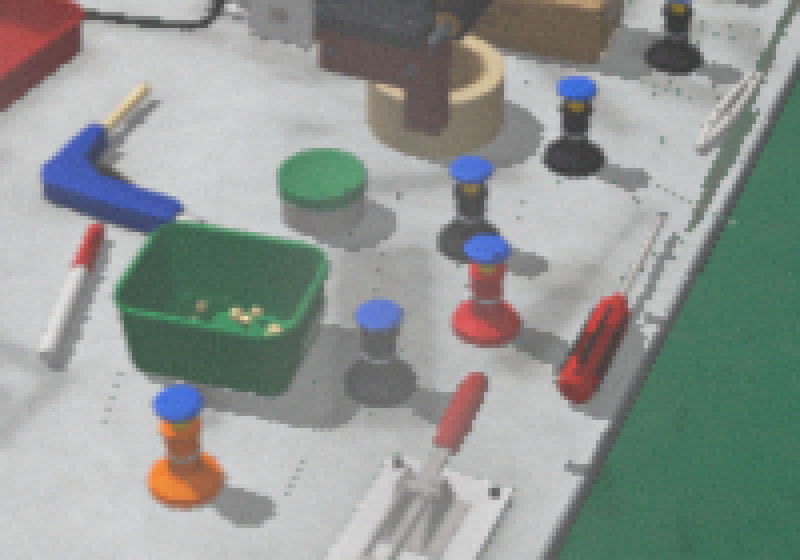

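The side view shows the bin's cap (crop 380,315) lower than before with no yellow stem showing. The other caps are still up. Contact was at a tip height of about 66.5 and it ended at 60.8, so about 6 mm of travel. Next is the tin, then a close look at the carton's cap.

Run:
```python
from h import *
press(504,60)
# over the tape cap is passed at tip z 150
env.move_l([504,60,240],rate=200)
env.reach([460,-150,240],[0,1,0,0]); env.hold(.15)
look('w3')
env.reach([445,-228,240],[0,1,0,0]); env.hold(.15)
look('w4')
print(env.read_state()['time_s'],env.read_state()['qpos'])
```

```text
hit True [504.   60.  146.3] [ 0.  -0.1  1.6]
end [503.9  60.  140.9] [-0.3  0.2  1. ]
14.35 [-0.5 -0.4 -0.1]
[231.5 181.2] [216 166  32  31] [ 446.  -229.5   66. ]
[624.5 198.8] [608 184  32  30] [462.3 132.7  66. ]
[407.7 209.2] [392 194  32  31] [472.6 -66.8  66. ]
[528.2 238.1] [513 225  32  28] [501.7  51.5  66. ]
[107.8 279.1] [ 93 271  31  15] [ 546.4 -361.5   66. ]
[120.6 335.1] [102 318  37  37] [ 613.6 -361.    66. ]
[316.4 197.4] [301 182  32  31] [ 445.9 -230.3   66. ]
[487.7 224.3] [472 210  32  30] [472.4 -67.8  66. ]
[603.4 251. ] [587 239  32  26] [500.1  49.2  66. ]
[152.8 334.7] [102 318  96  35] [ 597.8 -405.    66. ]
16.3833 [-0.5  0.3  2.   0.   0.9 -2.1]
```

View pics/w3.png

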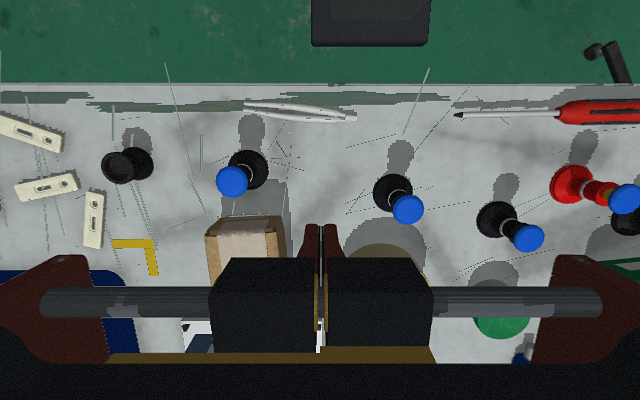

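The wrist view shows the carton's cap at (231,181), which gives (446,-230) and matches the scene camera. The tape's cap (408,209) is untouched.

Run:
```python
from h import *
press(446,-230)
env.move_l([446,-230,280],rate=200)
a=viewer.camera('scene');cv2.imwrite('pics/scene1.png',a)
b=cv2.imread('pics/scene0.png')
c=np.vstack([cv2.resize(i[170:310,200:460],(520,280),interpolation=3) for i in (b,a)])
cv2.imwrite('pics/cmp.png',c)
print(env.read_state()['time_s'])
for n,i in(('before',b),('after',a)):print(n,[(c,st[4]) for c,st in blue(i) if 240<c[0]<410 and 180<c[1]<280])
```

```text
hit True [ 446.  -230.   146.4] [ 0.9 -0.7  2.8]
end [ 445.8 -229.9  140.9] [ 0.2 -1.5  1.6]
20.4167 [-0.1 -0.1 -0.6]
21.0167
before [(array([248.8, 184.1]), np.int32(18)), (array([346.1, 197.1]), np.int32(86)), (array([261.2, 201.2]), np.int32(26)), (array([271. , 213.5]), np.int32(39)), (array([305. , 216.5]), np.int32(28)), (array([337.9, 236. ]), np.int32(40)), (array([398. , 265.9]), np.int32(69))]
after [(array([248.8, 184.1]), np.int32(18)), (array([346.7, 196.9]), np.int32(87)), (array([261. , 203.9]), np.int32(23)), (array([271.1, 213.5]), np.int32(41)), (array([305.3, 218.9]), np.int32(27)), (array([337.8, 235.9]), np.int32(37)), (array([398. , 268.7]), np.int32(66))]
```

View pics/cmp.png

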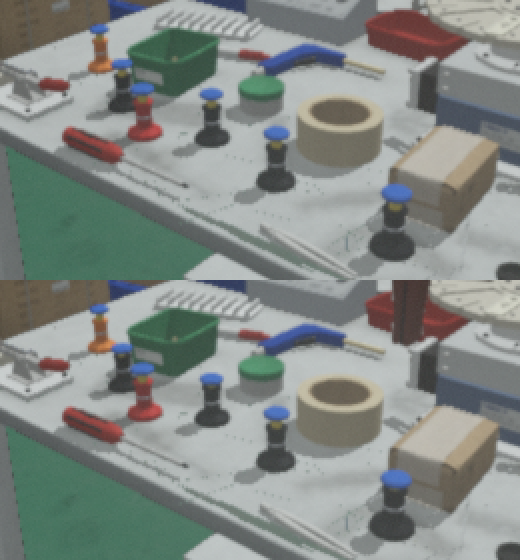

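Compared with the first picture, the bin's, tin's and carton's caps sit 2.4–2.8 px lower. The tape's and look-alike caps and the items haven't moved, and the hand is clear, so I'll hand in.

```bash
python3 -c "
from station import workorder
workorder.sign_off()"
```

```text
the job is handed in; nothing more can be done
```

I pushed down the caps at the green bin, the white tin and the carton, in that order, with the closed fingertips. I then lifted the hand well clear and handed the job in at about 21 s.

- **Travel:** each fingertip met its cap at about 66.4 mm and ended at about 60.9 mm. That puts each cap about 6 mm down, assuming it started at the stated 67 mm.
- **Force:** the readings I took during each press showed a change of no more than about 4 N.
- **Final picture:** the three pressed caps moved 2.4–2.8 px lower. The tape's cap and the orange and red look-alikes stayed within about 0.1 px, and the items look unmoved.
- **Disagreements:** no check failed. Two-view cap heights came out between 62 and 66 mm, and positions from different views differed by up to about 5 mm.

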